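# Clear the viewer stage and slide the well plate over the window

## Robot

A 6-joint arm with a two-finger parallel gripper is mounted at the origin on the work surface. World frame = base frame: x ahead of the robot, y to its left, z up, the work surface at z = 0. Lengths are in m, angles in rad, forces in N, time in s.
With the tool pointing down it reaches from about 0.3 to 0.875 m from the base axis. Payload 6.4 kg.
Tool frame: the origin (TCP) lies midway between the tips of the shut fingers; the grasp point (between the pads) lies 19 mm behind it; z points along the fingers, y is the line along which they close (so a half turn about z gives the same grasp; the last joint's range is limited). The gripper opens to 85 mm and grips with 20 to 120 N. Pads are 22 mm wide; open, the fingers measure 114 mm over their backs; the gripper's body (76 mm by 85 mm) begins 54 mm behind the grasp point. The pads swing forward as they close: fully open they stand 13 mm farther back than shut.
Start: joints at [1.112, 0.181, 1.607, -0, 1.354, -0.206], TCP at [0.144, 0.557, 0.231] pointing down, gripper open.
Joint ranges: [-2.99, 2.99], [-0.89, 2.07], [0.3, 2.58], [-1.14, 4.28], [0, 2.63], [-3.12, 3.12]. Speed limits (rad/s): [2.57, 2.57, 3.01, 3.14, 3.14, 3.14].

## Interface

Orientations are given as [roll, pitch, yaw] about the fixed x, y, z axes, in that order (R = Rz(yaw) Ry(pitch) Rx(roll)).
In Python, from cell import r gives the robot as it stands. Calls block until the motion is done:
- r.reach(position, orientation): joint-space move of the TCP to a pose.
- r.move_linear(position, orientation=None, velocity=0.15, until_force=None): straight line of the TCP; orientation=None keeps the orientation; velocity is the mean speed in m/s. With until_force (N) it stops when the force on the tool has changed by that much, and returns True; else False.
- r.goto_joints(angles): joint-space move.
- r.release() and r.grasp(grasp_force=None): open the fingers fully, or close them until they stop; grasp_force is the grip in N (None keeps the last).
- r.pause(seconds).
- r.ik(position, orientation): joint angles nearest the present ones, or None.
- r.get_image(name): name is "scene" or "top"; returns (picture, depth): 420x560x3 uint8, blue, green, red; 420x560 float32, m along the optical axis (not along the pixel's ray), 0 where there is no reading.
- r.get_calibration(name): a dict with "fx", "fy", "cx", "cy" (pixels), "rvec" (rotation vector, rad) and "tvec" (3), from world to camera coordinates, as OpenCV has them. Camera axes: x right, y down, z forward; pixel columns grow to the right and rows downward; lengths in m; the calibration is good to about 2 mm. A picture is of the moment at which its call begins. get_calibration takes no time and is no camera call.
A pose or a line that the arm cannot do raises r.Unreachable and nothing moves.
- r.hand_in(): hands the job in; it is judged then, once.
Trained networks look in the newest picture that a camera, given by its name, has taken for a name from the list of things; names that differ only in an ending like _2 or _b are one class to them, and where a whole thing is asked for, a point or a joint stands for the part that bears it (a point fixed in the world has none). Each returns a list of dicts, best first, with "score" (0 to 1); they miss things now and then, are a little off and sometimes report something else, mostly with a low value. They report only what shows in the picture. A call takes as long as a camera call. They do not tell look-alikes from the thing itself.
- r.masks_of(camera, name): "pixels" (420x560 bool, what is visible of it).
- r.landmark_of(camera, name): "position" ([x, y, z] in m, in the coordinates of the camera as it stood for that picture, good to about 4 mm: a listed point, or the origin of a listed thing).
Readings, each from a call of its own:
- r.current_time_s(): time.
- r.current_joint_pos(): joint angles.
- r.current_joint_vel(): joint speeds.
- r.current_tau(): joint torques, N m.
- r.current_position(): TCP position.
- r.current_orientation(): TCP orientation.
- r.current_wrist_force(): force on the tool from outside, world axes, zero at the start.
- r.current_moment(): the same for the moment, N m.
- r.current_width(): finger opening in m.
- r.current_gripper_force(): force on a finger pad.
Only numpy, scipy, OpenCV 4.12 (cv2) and the standard library are available. Lean on these libraries where they do the work, as an engineer would, in place of code of your own. Each camera call takes 0.05 s, during which the arm holds its last target. There are 200 camera calls.

## Task

Pieces of a broken plate lid are lying around the round window of the black viewer stage: take the scraper block from the rubber mat and use it to push all three pieces off the stage's far edge into the steel waste tray, never touching them with the gripper, then stand the scraper upright back on its mat. After that slide the well plate along the stage, flat and without lifting it, until it sits centred and square over the window inside the corner marks. Do not shift the plate before the pieces are gone, and leave the bottle, the jar and the tube rack where they are.

Things in the scene. Friction and masses are not known exactly. Their poses are not given: they have to be found in the camera images.
- stage_top (a point): Middle of the top face of the fixed black stage, 180 mm (x) by 370 mm (y), top 50 mm above the bench. A rail 10 mm wide and 12 mm high closes each short end (inner faces at y = -175 and +175 mm); the near (-x) and far (+x) edges are open. x points along the short side away from the robot to the waste tray, y along the length, z up.
- window: Round glass viewing window (52 mm across, flush) in the stage with four white corner marks about it that frame a 60 x 120 mm plate with about 4 mm to spare. Lies at one half of the stage, 80 mm from its middle along y; left or right varies. Origin: window centre at the stage's top face; axes as the stage.
- parking: The other set of four white corner marks, with no window, on the other half of the stage, 80 mm from its middle, where the plate waits at the start. Origin: its centre, at the stage's top face; axes as the stage.
- tray: Fixed open steel waste tray on the bench along the far edge of the stage, 115 mm (x) by 360 mm (y) outside, walls 4 mm thick and 32 mm high; its near wall tucks under the stage's edge. Origin: centre of its underside; axes as the stage.
- mat: Fixed black rubber mat on the bench, 170 mm (x) by 160 mm (y), 3 mm thick, left or right of the stage. Origin: centre of its underside, z up.
- scraper: Loose scraper block standing on the mat, 180 g: a grey base 36 mm thick (x) by 90 mm wide (y) and 20 mm high, whose flat underside and long faces do the pushing, with a bare aluminium grip ridge on top 24 mm thick (x) by 80 mm (y), from 20 to 66 mm above the underside. Pinch the ridge across its 24 mm thickness. Origin: centre of the underside; z up.
- plate: Loose white multiwell plate with lid and eight amber wells (2 by 4), 60 mm (x) by 120 mm (y) by 20 mm high, 120 g; can be pinched across its 60 mm width from above. Origin: centre of the underside; z up.
- shard_a: A snapped-off piece of a white plastic plate lid, loose on the stage around the window: flat 5 mm sheet, 66 mm long (its x) by 24 mm wide, 14 g, one end narrower, with a strip of raised rim (14 mm high over all) along one long side. Origin: middle of its underside; z up.
- shard_b: A snapped-off piece of a white plastic plate lid, loose on the stage around the window: flat 5 mm sheet, 60 mm long (its x) by 22 mm wide, 14 g, one end narrower, with a strip of raised rim (14 mm high over all) along the wide end. Origin: middle of its underside; z up.
- shard_c: A snapped-off piece of a white plastic plate lid, loose on the stage around the window: flat 5 mm sheet, 60 mm long (its x) by 22 mm wide, 14 g, one end narrower, with a strip of raised rim (14 mm high over all) along one long side. Origin: middle of its underside; z up.
- bottle: Bystander: upright loose glass bottle, 66 mm across, 160 mm high, beyond the mat. Origin: centre of its underside.
- jar: Bystander: small loose amber jar, 54 mm across, 70 mm high, between robot and stage. Origin: centre of its underside.
- rack: Bystander: loose grey tube rack with white capped tubes, 80 mm (x) by 150 mm (y), 67 mm high, on the side of the stage away from the mat. Origin: centre of its underside.
Things that resemble listed ones, but are neither listed nor needed, are in the scene too. Several things have the shape of the plate; the one meant has the colours described above. What is shaped like the shard_b but green or pink is not meant.

How it is judged:
On the way, in this order (a step that is already met when the one before it is completed fails the run):
1. all three pieces are in the waste tray (x of shard_a in the frame of tray between -0.0575 and 0.0575 m and y of shard_a in the frame of tray between -0.18 and 0.18 m and z of each of shard_a, shard_b, shard_c in the frame of tray below 0.04 m and x of shard_b in the frame of tray between -0.0575 and 0.0575 m and y of shard_b in the frame of tray between -0.18 and 0.18 m and x of shard_c in the frame of tray between -0.0575 and 0.0575 m and y of shard_c in the frame of tray between -0.18 and 0.18 m), for 0.2 s.
2. the scraper stands upright on its mat again (x of scraper in the frame of mat between -0.085 and 0.085 m and y of scraper in the frame of mat between -0.08 and 0.08 m and z of scraper in the frame of mat below 0.012 m and angle between scraper's own z axis and vertical below 0.15 rad), for 0.2 s.
3. the plate sits over the window (horizontal distance between plate and window below 0.012 m and angle between the y axis of plate and the y axis of window, either way round below 0.12 rad), for 0.2 s.
At the end, for the whole second after the job is handed in: Pieces in the waste tray (origins inside its outline, under 40 mm above its underside); plate flat on the stage, within 12 mm of the window centre and 0.12 rad of square; scraper upright on the mat, its centre inside the outline; all at rest (all of step 1 and all of step 2 and all of step 3 and z of plate in the frame of stage_top below 0.004 m and angle between plate's own z axis and vertical below 0.05 rad and linear speed of each of plate, scraper, shard_a, shard_b, shard_c below 0.02 m/s); the robot touches nothing.
It fails at once if the gripper or arm touches a broken piece (contact force between any of the fingers, the arm and shard_a above 0.3 N or contact force between any of the fingers, the arm and shard_b above 0.3 N or contact force between any of the fingers, the arm and shard_c above 0.3 N).
It fails at once if the plate is shifted by more than 10 mm while a piece is not yet in the tray (not (x of shard_a in the frame of tray between -0.0575 and 0.0575 m and y of shard_a in the frame of tray between -0.18 and 0.18 m and z of each of shard_a, shard_b, shard_c in the frame of tray below 0.04 m and x of shard_b in the frame of tray between -0.0575 and 0.0575 m and y of shard_b in the frame of tray between -0.18 and 0.18 m and x of shard_c in the frame of tray between -0.0575 and 0.0575 m and y of shard_c in the frame of tray between -0.18 and 0.18 m) and distance of plate from where it was at the start of the episode above 0.01 m).
It fails at once if the plate is lifted more than 8 mm off the stage or tipped by more than 0.15 rad (z of plate in the frame of stage_top above 0.008 m or angle between plate's own z axis and vertical above 0.15 rad).
It fails at once if the bottle, the jar or the tube rack is moved by more than 25 mm (distance of any of bottle, jar, rack from where it was at the start of the episode above 0.025 m).
It also fails if it takes over 67 s, if anything falls off the work surface, if the arm or the gripper's body presses on something with over 40 N, if the wrist force passes 120 N, or if a joint passes its speed limit or range.

## Working session

There is one attempt and no reset: what is moved stays moved. The work goes in short steps, each a Python script; the robot and the scene stay as the last script left them, time stands still between calls to the robot, and variables do not carry over. Pictures are saved under pics/ and viewed, at most 10 in all, crops included, and the job is handed in when it is done.

```bash
mkdir -p pics; ls
cat > h.py <<'E'
import numpy as np, cv2
from cell import r
def cal(n):
    c=r.get_calibration(n); R=cv2.Rodrigues(np.array(c["rvec"],float))[0]; return c,R,np.array(c["tvec"],float).ravel()
def c2w(n,p):
    c,R,t=cal(n); return R.T@(np.asarray(p,float)-t)
def pix2w(n,uv,z):  # intersect pixel rays with plane z
    c,R,t=cal(n); uv=np.atleast_2d(uv).astype(float)
    d=np.c_[(uv[:,0]-c["cx"])/c["fx"],(uv[:,1]-c["cy"])/c["fy"],np.ones(len(uv))]@R
    o=-R.T@t; return o+d*((z-o[2])/d[:,2])[:,None]
def cloud(n,D):
    c,R,t=cal(n); v,u=np.indices(D.shape); P=np.stack([(u-c["cx"])/c["fx"]*D,(v-c["cy"])/c["fy"]*D,D],-1)
    return (P-t)@R
def w2pix(n,p):
    c,R,t=cal(n); q=np.atleast_2d(p)@R.T+t
    return np.c_[q[:,0]/q[:,2]*c["fx"]+c["cx"],q[:,1]/q[:,2]*c["fy"]+c["cy"]]
E
python3 - <<'E'
from h import *
ims=[]
for n in("top","scene"):
    I,D=r.get_image(n); cv2.imwrite(f"pics/{n}0.png",I); np.save(f"{n}D.npy",D)
    c,R,t=cal(n); print(n,c["fx"],-R.T@t,R[2])
    for k in "stage_top window parking tray mat scraper plate shard_a bottle jar rack".split():
        for d in r.landmark_of(n,k)[:5]: 
            w=c2w(n,d["position"]); print(n,k,round(d["score"],2),w.round(3),w2pix(n,w).round()[0])
E
```

```text
pics
top 518.4337884548509 [0.42483901 0.02824742 1.10899468] [ 0.1410915  -0.02653551 -0.98964087]
top stage_top 0.92 [0.538 0.005 0.052] [278. 222.]
top window 0.83 [0.539 0.088 0.049] [237. 223.]
top parking 0.4 [0.575 0.047 0.048] [257. 205.]
top tray 0.8 [0.679 0.014 0.001] [272. 161.]
top mat 0.96 [ 0.445 -0.343 -0.003] [440. 265.]
top scraper 0.58 [ 0.447 -0.338  0.002] [438. 264.]
top scraper 0.21 [ 0.545 -0.076  0.052] [317. 218.]
top plate 0.76 [ 0.547 -0.076  0.053] [317. 217.]
top plate 0.68 [ 0.757 -0.263  0.003] [396. 124.]
top shard_a 0.83 [ 0.367  0.095 -0.002] [236. 307.]
top shard_a 0.77 [0.578 0.051 0.051] [255. 203.]
top shard_a 0.73 [0.514 0.05  0.05 ] [256. 234.]
top shard_a 0.71 [0.569 0.262 0.001] [157. 213.]
top shard_a 0.58 [0.564 0.124 0.046] [220. 211.]
top bottle 0.15 [0.515 0.052 0.05 ] [255. 234.]
top jar 0.81 [ 0.39  -0.04   0.002] [300. 294.]
top rack 0.62 [ 0.676  0.013 -0.   ] [273. 162.]
scene 416.56596644744224 [ 1.04170483 -0.359155    0.69970123] [-0.53600064  0.43210434 -0.7252511 ]
scene stage_top 0.67 [0.538 0.005 0.048] [262. 205.]
scene window 0.65 [0.54  0.088 0.051] [292. 189.]
scene tray 0.74 [0.675 0.014 0.002] [305. 257.]
scene mat 0.62 [ 0.443 -0.345  0.002] [ 93. 270.]
scene mat 0.3 [0.672 0.014 0.002] [304. 256.]
scene scraper 0.94 [ 0.449 -0.342  0.006] [ 95. 270.]
scene plate 0.98 [ 0.545 -0.078  0.047] [232. 225.]
scene plate 0.63 [ 0.758 -0.267 -0.002] [210. 372.]
scene shard_a 0.82 [0.566 0.124 0.046] [311. 190.]
scene shard_a 0.61 [0.371 0.096 0.001] [252. 165.]
scene shard_a 0.56 [0.58  0.049 0.047] [290. 208.]
scene shard_a 0.53 [ 0.449 -0.34   0.005] [ 96. 270.]
scene shard_a 0.52 [ 0.566  0.261 -0.001] [352. 180.]
scene bottle 0.87 [ 0.631 -0.354  0.002] [129. 343.]
scene jar 0.92 [ 0.392 -0.043 -0.002] [209. 193.]
scene rack 0.56 [ 0.446  0.331 -0.001] [339. 146.]
```

View pics/top0.png

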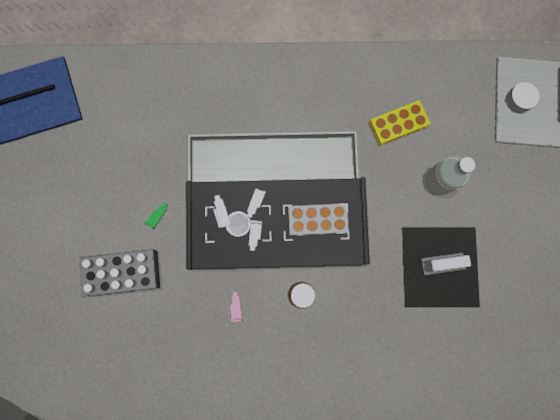

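View pics/scene0.png

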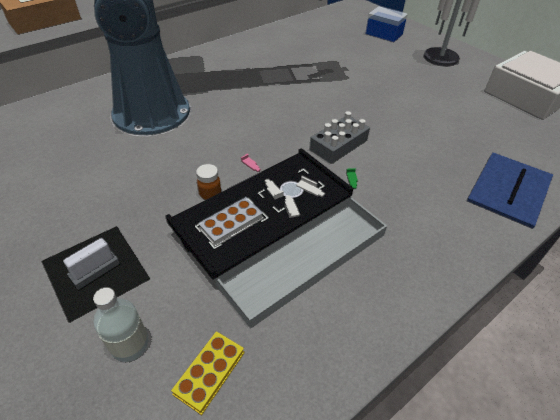

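The top view shows the white/amber plate at (317,219) on the stage, and a yellow look-alike at (400,122). Three white pieces lie around the window, at (221,211), (257,203) and (255,235). The green (156,215) and pink (236,307) pieces off the stage are decoys. The scraper stands on the mat at (446,264). Next I'll measure poses and check a crop.

Run:
```python
from h import *
I=cv2.imread("pics/top0.png"); D=np.load("topD.npy"); W=cloud("top",D)
cv2.imwrite("pics/crop.png",cv2.resize(I[170:290,175:495],None,fx=2.5,fy=2.5,interpolation=cv2.INTER_CUBIC))
def rect(m,name):
    p=W[m][:,:2]; b=cv2.minAreaRect((p*1000).astype(np.float32)); print(name,len(p),np.round(b[0],1),np.round(b[1],1),round(b[2],1),"z",np.percentile(W[m][:,2],[5,50,95]).round(3), "min",p.min(0).round(3),"max",p.max(0).round(3))
X,Y,Z=W[...,0],W[...,1],W[...,2]; box=lambda a,b,c,d:(X>a)&(X<b)&(Y>c)&(Y<d)
rect(box(.4,.66,-.2,.21)&(Z>.043)&(Z<.09)&(I.max(2)<70),"stage dark")
rect(box(.4,.66,-.25,.25)&(Z>.043)&(Z<.09),"stage")
rect(box(.48,.62,-.17,-.0)&(Z>.062)&(Z<.09),"plate")
rect(box(.35,.55,-.43,-.25)&(Z>.055),"ridge")
rect(box(.35,.55,-.43,-.25)&(Z>.012),"scraper")
rect(box(.3,.5,-.1,.02)&(Z>.02),"jar"); rect(box(.55,.75,-.45,-.27)&(Z>.02),"bottle"); rect(box(.3,.55,.22,.5)&(Z>.02),"rack")
# mat: dark
rect(box(.33,.56,-.46,-.22)&(Z<.012)&(I.max(2)<45),"mat")
m=(box(.46,.63,.0,.17)&(I.min(2)>120)).astype(np.uint8)
n,l,s,c=cv2.connectedComponentsWithStats(m)
for i in range(1,n):
    if s[i,4]>40: rect((l==i),"white%d %s"%(i,c[i].round()))
```

```text
stage dark 6492 [536.7   7.2] [179.5 368.1] 0.1 z [0.046 0.05  0.061] min [ 0.447 -0.177] max [0.627 0.191]
stage 15867 [513.6   7.1] [227.5 368.7] 0.2 z [0.046 0.05  0.07 ] min [ 0.4   -0.177] max [0.628 0.191]
plate 1729 [547.3 -92.8] [133. 154.] 0.1 z [0.066 0.07  0.073] min [ 0.481 -0.17 ] max [ 0.614 -0.016]
ridge 481 [ 446.4 -339.8] [24.  80.5] 6.7 z [0.063 0.068 0.071] min [ 0.432 -0.381] max [ 0.462 -0.299]
scraper 816 [ 446.3 -339.8] [35.9 90.5] 6.7 z [0.019 0.065 0.071] min [ 0.424 -0.387] max [ 0.468 -0.294]
jar 2078 [431.6 -40. ] [120.  136.7] 89.9 z [0.045 0.05  0.071] min [ 0.363 -0.1  ] max [0.5  0.02]
bottle 1359 [ 674.7 -322.2] [174.5  61.4] 28.1 z [0.023 0.105 0.16 ] min [ 0.595 -0.383] max [ 0.75 -0.27]
rack 3045 [442.8 332.2] [ 80.  150.7] 5.3 z [0.041 0.045 0.067] min [0.397 0.255] max [0.488 0.411]
mat 333 [ 441.  -340.7] [158.2 166. ] 88.9 z [-0.001  0.003  0.006] min [ 0.357 -0.42 ] max [ 0.524 -0.26 ]
white1 [241. 219.] 1413 [550.7  88.7] [103.6 129.3] 82.9 z [0.048 0.053 0.062] min [0.482 0.03 ] max [0.611 0.137]
```

View pics/crop.png

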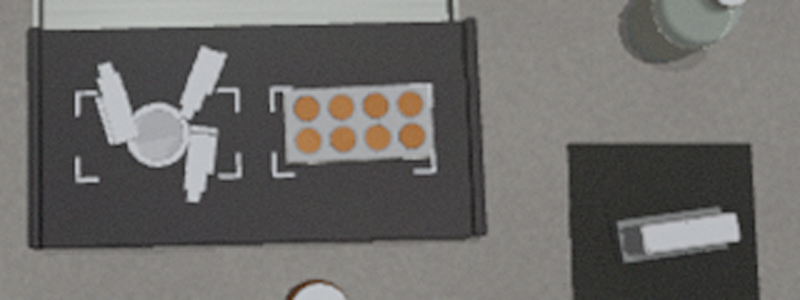

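The crop confirms it: three white pieces around the glass window span y ≈ 0.03–0.14. The left one is separate from the two right ones, and the gap is at crop column ~160. The plate's left edge is at y ≈ -0.017. I'll use two push lanes: left at y 0.126, right at y 0.05. First the grasp.

Run:
```python
from h import *
pi=np.pi
for s in(1,-1):
    for p,y in(([.4464,-.3398,.2],.117),([.4464,-.3398,.036],.117),([.45,.126,.084],0),([.645,.126,.084],0),([.645,.05,.2],0),([.54,-.076,.05],0)):
        q=r.ik(p,[pi,0,y+s*pi/2]); print(s,p,None if q is None else np.round(q,2))
print(r.current_orientation(),r.current_time_s())
```

```text
1 [0.4464, -0.3398, 0.2] [-0.86  0.18  1.67  0.    1.29 -0.98]
1 [0.4464, -0.3398, 0.036] [-0.86  0.4   1.77  0.    0.97 -0.98]
1 [0.45, 0.126, 0.084] [ 0.02  0.14  1.99 -0.    1.01  0.02]
1 [0.645, 0.126, 0.084] [ 0.01  0.51  1.49 -0.    1.14  0.01]
1 [0.645, 0.05, 0.2] [-0.11  0.36  1.44  0.    1.33 -0.11]
1 [0.54, -0.076, 0.05] [-0.36  0.35  1.8   0.    0.98 -0.36]
-1 [0.4464, -0.3398, 0.2] [-0.86  0.18  1.67 -0.    1.29  2.16]
-1 [0.4464, -0.3398, 0.036] [-0.86  0.4   1.77 -0.    0.97  2.16]
-1 [0.45, 0.126, 0.084] None
-1 [0.645, 0.126, 0.084] None
-1 [0.645, 0.05, 0.2] [-0.11  0.36  1.44 -0.    1.33  3.04]
-1 [0.54, -0.076, 0.05] [-0.36  0.35  1.8  -0.    0.98  2.78]
[3.14155779e+00 2.20090714e-05 2.88884799e+00] 1.2
```

Run:
```python
from h import *
pi=np.pi; o=[pi,0,.117+pi/2]
r.reach([.4464,-.3398,.15],o)
r.move_linear([.4464,-.3398,.036],velocity=.12)
r.grasp(80); print(r.current_width(),r.current_gripper_force())
r.move_linear([.4464,-.3398,.22],velocity=.25)
print(r.current_width(),r.current_time_s(),r.current_wrist_force())
o=[pi,0,pi/2]
r.reach([.448,.126,.2],o)
I,D=r.get_image("scene"); cv2.imwrite("pics/held.png",cv2.resize(I[20:320,60:460],None,fx=1.5,fy=1.5))
print(r.current_time_s())
```

```text
0.023153932434061882 78.46195578575134
0.02285120138782119 7.0917 [ 0.62058352  0.68984002 -2.3847801 ]
8.8417
```

View pics/held.png

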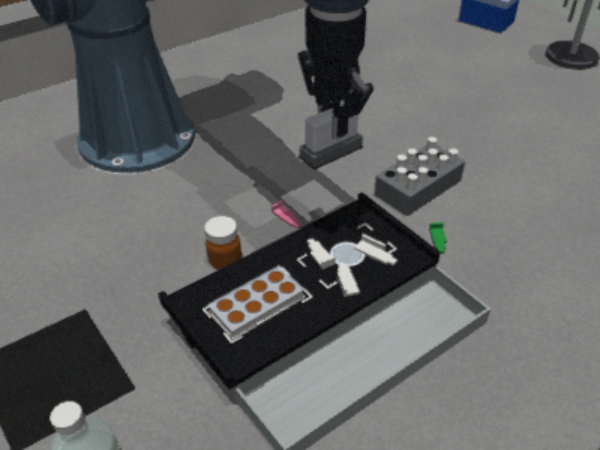

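The scraper is held level at about (330,140) in this crop, and the pieces are undisturbed around the window at (347,255). Now both strokes.

Run:
```python
from h import *
def stroke(y,x0):
    r.reach([x0,y,.13],[np.pi,0,np.pi/2]); r.move_linear([x0,y,.0838],velocity=.1)
    r.move_linear([.645,y,.0838],velocity=.09); print(r.current_wrist_force(),r.current_time_s())
    r.move_linear([.645,y,.15],velocity=.2)
stroke(.126,.455); stroke(.05,.448)
r.reach([.46,.05,.2],[np.pi,0,np.pi/2])
I,D=r.get_image("scene"); cv2.imwrite("pics/s1.png",cv2.resize(I[120:340,150:400],None,fx=2.4,fy=2.4)); print(r.current_time_s())
```

```text
[ 0.73350203 -0.12222586 -1.05291229] 12.0917
[-0.05367173  0.51116114 -1.9681429 ] 16.3833
17.7083
```

View pics/s1.png

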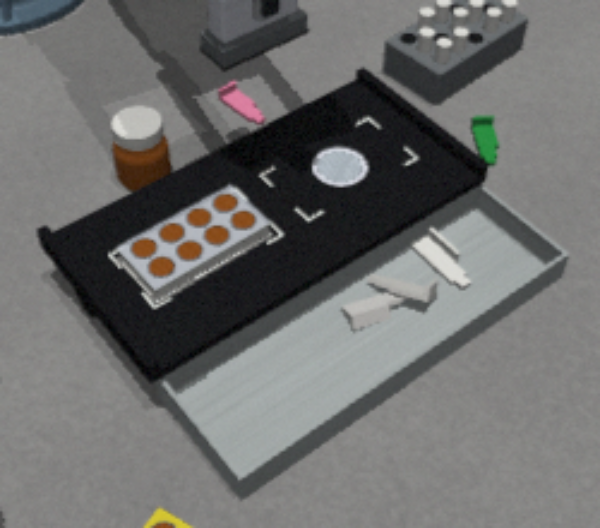

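All three pieces lie in the tray, at (443,258), (405,290) and (370,308) in the crop. The stage is clear and the plate hasn't moved. Now the scraper goes back on its mat.

Run:
```python
from h import *
pi=np.pi;o=[pi,0,.117+pi/2]
r.reach([.444,-.340,.2],o)
r.move_linear([.444,-.340,.045],velocity=.15)
print(r.move_linear([.444,-.340,.035],velocity=.03,until_force=4),r.current_position())
r.release(); r.move_linear([.444,-.340,.2],velocity=.25)
r.reach([.40,-.2,.3],[pi,0,pi/2])
I,D=r.get_image("top"); cv2.imwrite("pics/top1.png",I); W=cloud("top",D); print(r.current_time_s())
cv2.imwrite("pics/top1c.png",cv2.resize(I[120:320,180:500],None,fx=2.5,fy=2.5,interpolation=cv2.INTER_CUBIC))
X,Y,Z=W[...,0],W[...,1],W[...,2]
def rect(m,n):
    p=W[m][:,:2]; b=cv2.minAreaRect((p*1000).astype(np.float32)); print(n,len(p),np.round(b[0],1),np.round(b[1],1),round(b[2],2),Z[m].max().round(3))
rect((abs(X-.444)<.06)&(abs(Y+.34)<.07)&(Z>.012),"scraper")
v,u=np.indices(X.shape)
hsv=cv2.cvtColor(I,cv2.COLOR_BGR2HSV)
m=(X>.505)&(X<.59)&(Y>-.16)&(Y<0.005)&(((Z>.0635)&(Z<.08))); 
n,l,s,c=cv2.connectedComponentsWithStats(m.astype(np.uint8)); 
for i in range(1,n):
    if s[i,4]>50: rect(l==i,"plate")
# wells
a=(X>.505)&(X<.59)&(Y>-.16)&(Y<0.005)&(hsv[...,1]>120)&(hsv[...,2]>90)
n,l,s,c=cv2.connectedComponentsWithStats(a.astype(np.uint8)); k=[i for i in range(1,n) if s[i,4]>20]
w=pix2w("top",c[k],.07); print("wells",len(k),w[:,:2].mean(0).round(4)); b=cv2.fitLine(w[:,:2].astype(np.float32),2,0,.01,.01).ravel(); print(b)
# marks + window
g=((I.min(2)>110)&(X>.46)&(X<.62)&(Y>.0)&(Y<.17)&(Z<.056)); q=pix2w("top",np.c_[u[g],v[g]],.05)[:,:2]
print("marks",len(q),cv2.minAreaRect((q*1000).astype(np.float32)))
d=[ (c2w("top",x["position"]).round(4),round(x["score"],2)) for x in r.landmark_of("top","window")[:1]+r.landmark_of("top","plate")[:2]]; print(d)
t=(X>.63)&(X<.725)&(Y>-.15)&(Y<.17)&(Z<.1); print("tray zmax",np.sort(Z[t])[-5:])
```

```text
True [ 0.44451882 -0.34060808  0.03624704]
22.9333
scraper 24 [ 456.3 -332. ] [ 5.7 29.3] 21.24 0.069
plate 1700 [541. -76.] [ 59.1 119.1] 1.53 0.076
wells 8 [ 0.5421 -0.0767]
[ 0.02314154 -0.9997322   0.5420726  -0.0766547 ]
marks 690 ((537.4193115234375, 86.62456512451172), (134.6863250732422, 74.52228546142578), 89.87085723876953)
[(array([0.5416, 0.0885, 0.0518]), 0.82), (array([ 0.5417, -0.0772,  0.0525]), 0.66), (array([6.807e-01, 1.090e-02, 4.000e-04]), 0.59)]
tray zmax [0.02949802 0.02985592 0.02987284 0.03067958 0.03485924]
```

View pics/top1c.png

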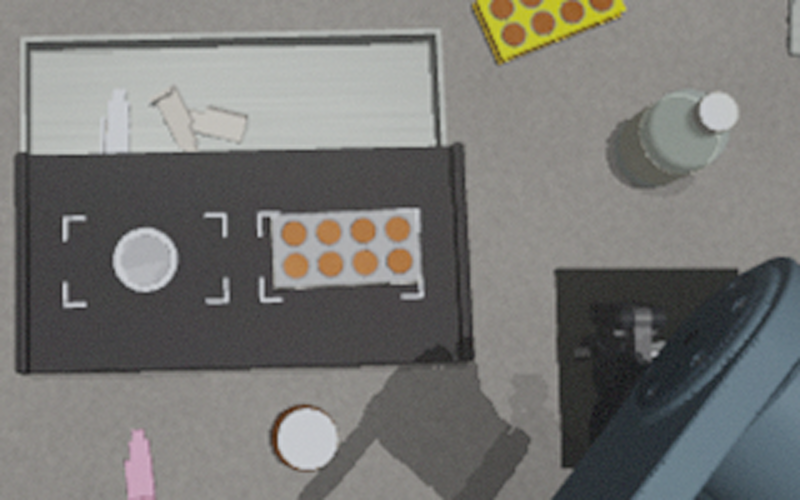

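The shards lie in the tray (highest point 35 mm). The plate is at (0.5415, -0.0765) with yaw 0.023, and the window is at (0.5378, 0.0868). The arm hides the scraper here, so I'll check it after moving. Next is to grip and slide the plate.

Run:
```python
from h import *
pi=np.pi;o=[pi,0,pi/2+.023]
r.reach([.5415,-.0765,.12],o)
I,D=r.get_image("scene"); cv2.imwrite("pics/scr.png",I); W=cloud("scene",D);X,Y,Z=W[...,0],W[...,1],W[...,2]
m=(abs(X-.444)<.06)&(abs(Y+.34)<.07)&(Z>.055); b=cv2.minAreaRect((W[m][:,:2]*1000).astype(np.float32)); print("ridge",b,Z[m].max())
print([(c2w("scene",x["position"]).round(3),x["score"]) for x in r.landmark_of("scene","scraper")[:1]])
print(r.move_linear([.5415,-.0765,.0495],velocity=.08,until_force=4),r.current_position())
r.grasp(20); print("w",r.current_width(),r.current_wrist_force())
p=r.current_position()
r.move_linear([.5378,.0868,p[2]],[pi,0,pi/2],velocity=.08)
print(r.current_position(),r.current_width(),r.current_wrist_force())
r.release(); r.move_linear([.5378,.0868,.15],velocity=.2); r.reach([.40,-.2,.3],[pi,0,pi/2])
I,D=r.get_image("top"); cv2.imwrite("pics/top2.png",I); W=cloud("top",D); print(r.current_time_s())
cv2.imwrite("pics/top2c.png",cv2.resize(I[120:320,180:500],None,fx=2.5,fy=2.5,interpolation=cv2.INTER_CUBIC))
X,Y,Z=W[...,0],W[...,1],W[...,2]; hsv=cv2.cvtColor(I,cv2.COLOR_BGR2HSV)
a=(X>.48)&(X<.6)&(Y>-.16)&(Y<0.17)&(hsv[...,1]>120)&(hsv[...,2]>90)
n,l,s,c=cv2.connectedComponentsWithStats(a.astype(np.uint8)); k=[i for i in range(1,n) if s[i,4]>20]
w=pix2w("top",c[k],.07)[:,:2]; print("wells",len(k),w.mean(0).round(4),cv2.fitLine(w.astype(np.float32),2,0,.01,.01).ravel()[:2])
m=(X>.49)&(X<.59)&(Y>.0)&(Y<.17)&(Z>.0635)&(Z<.08); print(cv2.minAreaRect((W[m][:,:2]*1000).astype(np.float32)),np.percentile(Z[m],[5,50,95]))
```

```text
ridge ((447.22418212890625, -343.5020751953125), (26.3978271484375, 79.50984191894531), 5.557398796081543) 0.0711739562709784
[(array([ 0.448, -0.341,  0.004]), 0.61)]
False [ 0.5419958  -0.07665238  0.04997791]
w 0.059504202423866906 [0.78470518 0.7081157  4.34391289]
[0.53773198 0.08727812 0.05024831] 0.059190653159048555 [-0.86986637 -2.24479041  5.49949287]
30.1417
wells 8 [0.5376 0.0873] [ 0.00124975 -0.9999992 ]
((536.7069091796875, 87.38360595703125), (59.331790924072266, 117.53987121582031), 0.0842924490571022) [0.066629   0.06970637 0.07279704]
```

View pics/top2c.png

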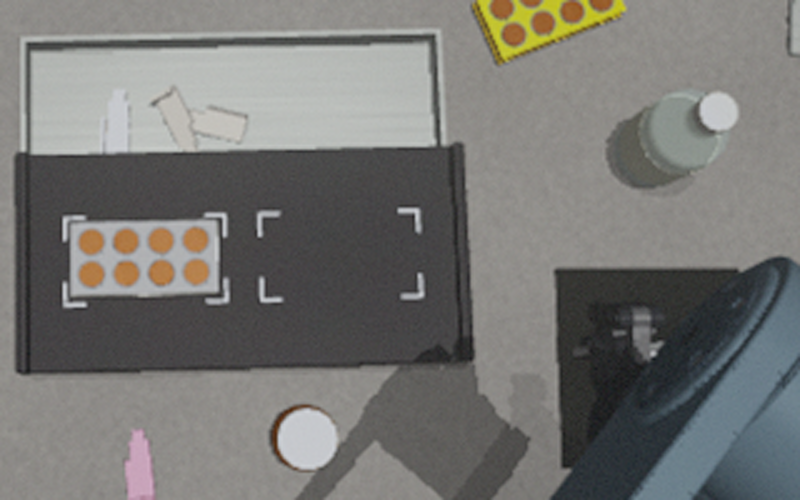

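View pics/scr.png

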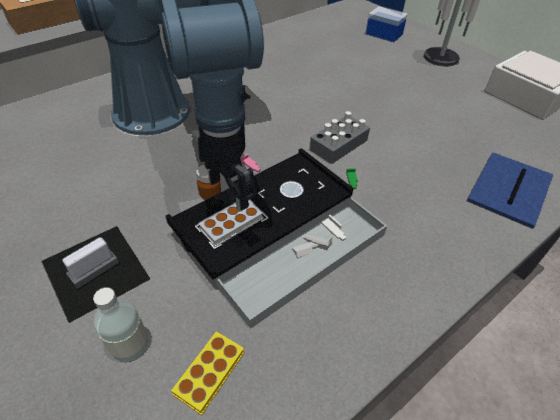

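The plate sits centred inside the window's corner marks (crop 145,258), and the scraper stands upright on the mat at (90,262). The pieces are in the tray and the bystanders haven't moved. Handing in.

```bash
python3 -c "
from h import *
print(r.hand_in())"
```

```text
the job is handed in; nothing more can be done
None
```

The job is handed in at about 30 s of the 67 s allowed: all three pieces are in the waste tray, the scraper stands upright on its mat, and the plate measures within about 1 mm of the window centre and square; the hand-in gave no verdict.

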